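# Lean a cover plate on the lifting stand and hold its cam lever at the top of the lift

## Task

Take the taller of the two metal plates out of the wooden rack, stand it on its short edge in the channel of the stand's ledge so that it leans back on the stand's sloping rest, roughly centred, and let go of it. Then swing the ball-knob cam lever up until the cam has lifted the ledge and plate as high as they go, which is with the lever pointing straight up, neither short of it nor past it, and finish while still holding the lever there, since it springs back if let go. Leave the shorter plate, the bushing, the headed pin and the spray can where they are.

Things in the scene. Friction and masses are not known exactly. Their poses are not given: they have to be found in the camera images.
- plate_mid (a point): Centre of the taller plate: bare aluminium, 10 mm thick (its x), 70 mm wide (its y), 130 mm tall (its z, up when it stands on its short edge), about 0.34 kg (varies), same front and back. It starts upright in one of the rack's two slots, its lower edge 10 mm above the bench and 20 mm deep in the slot; the slot gives about 3.5 mm of play across the thickness, so lift it straight out.
- short_plate_mid (a point): Centre of the shorter plate, to be left alone: same look, 10 mm thick (x), 70 mm wide (y), only 75 mm tall (z), upright in the rack's other slot.
- rack: Low wooden rack fixed to the bench, 140 mm (its x) by 100 mm (its y), 30 mm high. Origin: centre of its underside. Two slots run along its y, at x = -40 and +40 mm.
- plate: The taller plate; origin at the middle of its lower short edge, axes as for plate_mid.
- stand: Grey steel lifting stand fixed to the bench, base 150 mm (x) by 210 mm (y, from y = -125 to +85), 12 mm thick. Origin: on the bench, directly below the line where the rest's sloping plane meets the ledge's top. z is up; +x is the way a plate leans (from the open front towards the rest); y runs along the ledge. The lever is beyond the ledge at the -y end.
- rest: Flat sloping dark steel rest fixed to the stand, same frame as stand. Its front face is a plane through x = 0, z = 86 mm (stand frame), sloping back by 0.30 rad from vertical, so at x = 20 mm it is at z = 150 mm. It is 90 mm wide (y -45 to +45) and reaches from 22 to 70 mm up the slope (top edge at x = 21, z = 153 mm), so the plate's upper 60 mm stands clear above it.
- ledge_top (a point): Point on the floor of the ledge's channel, in the rest's plane when the ledge is down, at y = 0; 86 mm above the bench with the ledge down. Axes as stand. The ledge is a dark steel channel along y (-74 to +42 mm); its floor reaches from x = -20 to +12 mm and a front lip (5 mm thick, 10 mm higher than the floor) stands at x = -25 to -20 mm. The plate's lower edge goes on the floor behind the lip.
- ledge (a joint): Height of the ledge above its lowest position, m; the cam drives it. 0 at rest, 0.0083 at the highest lift, falling again when the lever goes past it (0.0032 at the lever's far stop).
- lever (a joint): Angle of the cam lever, rad. 0 at rest, where it leans 0.90 rad (52 degrees) from vertical towards the stand's front (-x); it grows as the knob swings up and over towards +x. Highest lift at 0.90, lever straight up; it turns on to a stop at 1.6. A return spring pulls it back to 0: about 2.5 N at the knob at the start, 4 N at the top, a little more with the plate's weight.
- knob (a point): Centre of the black ball knob, 32 mm in diameter, at the end of the lever, 180 mm from the axle (knob about 148 mm above the bench at rest, 216 mm with the lever straight up); the lever's bar is 12 mm thick. The knob swings in the stand's x-z plane at y = -100 mm, 65 mm beyond the side of a centred plate.
- axle (a point): Point on the lever's turning axis in the plane in which the knob swings; fixed on the stand at x = -8, y = -100, z = 36 mm. The axis runs along the stand's y. (Do not use this point's orientation: it turns with the lever.)
- bushing: Steel bushing standing on the bench, 48 mm across, 40 mm high; leave alone. Origin: centre of the underside.
- pin: Headed steel pin standing head down on the bench, head 40 mm across, 90 mm high; leave alone. Origin: centre of the underside.
- spray_can: Blue spray can standing on the bench, 60 mm across, 210 mm high; leave alone. Origin: centre of the underside.
Things that resemble listed ones, but are neither listed nor needed, are in the scene too. What is shaped like the plate but yellow is not meant.

How it is judged:
By the outcome, as a careful person would: the job done as asked, in the order asked, and still so for the second after the job is handed in, while the arm keeps its last pose, push and grip.
It also fails if it takes over 64 s, if anything falls off the work surface, if the arm or the gripper's body presses on something with over 40 N, if the wrist force passes 120 N, or if a joint passes its speed limit or range.

## Robot

A 6-joint arm with a two-finger parallel gripper is mounted at the origin on the work surface. World frame = base frame: x ahead of the robot, y to its left, z up, the work surface at z = 0. Lengths are in m, angles in rad, forces in N, time in s.
With the tool pointing down it reaches from about 0.375 to 0.9 m from the base axis. Payload 3.1 kg.
Tool frame: the origin (TCP) lies midway between the tips of the shut fingers; the grasp point (between the pads) lies 19 mm behind it (manip.grasp_offset is the distance from the TCP to the grasp point, in m); z points along the fingers, y is the line along which they close (so a half turn about z gives the same grasp; the last joint's range is limited). The gripper opens to 85 mm and grips with 20 to 120 N. Pads are 22 mm wide; open, the fingers measure 114 mm over their backs; the gripper's body (76 mm by 85 mm) begins 54 mm behind the grasp point. The pads swing forward as they close: fully open they stand 13 mm farther back than shut.
Start: joints at [-1.466, 0.527, 1.433, -0, 1.181, -0.178], TCP at [0.175, -0.6, 0.231] pointing down, gripper open.
Joint ranges: [-3.08, 3.08], [-0.75, 2.2], [0.22, 2.44], [-1.43, 4.57], [0, 2.65], [-2.85, 2.85]. Speed limits (rad/s): [2.79, 2.79, 3.14, 3.14, 3.14, 3.14].

## Interface

Orientations are given as a unit quaternion [x, y, z, w].
In Python, from station import sensors, cams, order, manip gives the robot as it stands.
- The arm moves only by the tool move_arm, never from a script. Its argument "targets" is a list of rows, each an object of numbers: "dx", "dy", "dz": the shift along the world's x, y, z normalised to -1 to 1, where 1 is 25 mm; "rx", "ry", "rz": the turn, a rotation vector about the world's x, y, z normalised to -1 to 1, where 1 is 30 degrees. A call has exactly 10 rows; each row shifts and turns the commanded pose from where the row before left it; what a row does not reach is not made up. A row lasts 1/8 s, in which the tool goes at most 62.5 mm and 10.7 degrees, less where a joint would pass 70% of its speed; a pose out of reach is approached as far as the arm can. A call with a number of a shift or a turn outside -1 to 1 is refused whole. A call with a gripper value outside its range is refused whole. "claw" is the opening in per cent of the stroke, from 0 (shut) to 100 (fully open), set as the call begins (left out, the last holds). The fingers move at their own pace and stop on an object; "newtons" is the grip in N (left out, the last holds). Time passes only in rows, so rows that do not move let the fingers close, or fill a call up. It gives the time, the measured TCP pose, the force, the opening and the grip force at its end, in the units of the state.
- sensors.sense(): the state, without advancing time (a new reading comes with each control period).
- cams.snapshot(name): name is "scene" or "top" or "wrist"; returns the picture (384x512x3 uint8, red, green, blue); there is no depth.
- cams.camera_model(name): a dict with "fx", "fy", "cx", "cy" (pixels), "extrinsics" (4x4, takes a point from world to camera coordinates). Camera axes: x right, y down, z forward; pixel columns grow to the right and rows downward; lengths in m; the calibration is good to about 2 mm. A picture is of the moment at which its call begins: read the wrist's pose just before it. camera_model takes no time and is no camera call; for the wrist camera it gives the pose at the moment of the call.
- order.sign_off(): hands the job in; it is judged then, once.
The state is a dict: "t": time; "q": joint angles; "qd": joint speeds; "tau": joint torques, N m; "tcp_pos": TCP position; "tool_rot": TCP orientation; "force": force on the tool from outside, world axes, zero at the start; "ft_torque": the same for the moment, N m; "finger_gap": opening from 0.0 (shut) to 1.0 (fully open); "gripper_force": force on a finger pad.
Only numpy, scipy, OpenCV 4.12 (cv2) and the standard library are available. Lean on these libraries where they do the work, as an engineer would, in place of code of your own. Each camera call takes 0.05 s, during which the arm holds its last target. There are 200 camera calls.

## Working session

There is one attempt and no reset: what is moved stays moved. The work goes in short steps, Python scripts to look and compute and a tool call to move; the robot and the scene stay as the last step left them, time stands still between calls to the robot, and variables do not carry over. Pictures are saved under pics/ and viewed, at most 10 in all, crops included, and the job is handed in when it is done.

Besides the shell and the picture viewer there is one more tool, called after "Call:" as a command line: name --argument value ..., lists and objects as JSON in quotes. move_arm: Moves the arm, as the interface text tells. Scaled input: -1 to 1 covers 25 mm each way for a shift and 30 degrees each way for a turn. Its arguments: {"type":"object","properties":{"targets":{"type":"array"},"claw":{"type":"number"},"newtons":{"type":"number"}},"required":["targets"]}

```bash
mkdir -p pics; ls
python3 - <<'E'
from station import sensors,cams
import cv2,numpy as np
for n in("scene","top"):
    im=cams.snapshot(n); cv2.imwrite(f"pics/{n}0.png",cv2.resize(im[:,:,::-1],(800,600),interpolation=cv2.INTER_CUBIC))
    m=cams.camera_model(n);print(n,m["fx"],m["fy"],m["cx"],m["cy"],np.round(m["extrinsics"],4).tolist())
s=sensors.sense();print(s)
E
```

```text
pics
scene 412.25836044455224 412.25836044455224 249.0767650502225 195.05311433235858 [[0.0918, 0.9957, -0.0104, 0.1198], [0.6205, -0.0653, -0.7815, -0.2774], [-0.7788, 0.0653, -0.6238, 1.5307], [0.0, 0.0, 0.0, 1.0]]
top 388.137089748661 388.137089748661 250.1451397475682 185.78551556315207 [[-0.0037, -0.9999, 0.0107, -0.1712], [-0.9911, 0.0022, -0.1328, 0.541], [0.1328, -0.0111, -0.9911, 0.972], [0.0, 0.0, 0.0, 1.0]]
{'t': 0.1, 'q': array([-1.46548416e+00,  5.28357253e-01,  1.43375589e+00,  6.97726717e-06,
        1.18142630e+00, -1.78493024e-01]), 'qd': array([ 0.00033258, -0.00275488, -0.00312051, -0.00036912,  0.00025414,
       -0.00038515]), 'tau': array([-2.09626160e-05, -4.43303883e+01, -1.78586447e+01, -2.60088955e-04,
        3.92364876e-03, -1.72463848e-05]), 'tcp_pos': array([ 0.1749727 , -0.59934198,  0.2304471 ]), 'tool_rot': array([ 9.89948429e-01,  1.41425460e-01,  3.88331346e-05, -9.72627818e-04]), 'force': array([-0.52100557, -0.48822515, -0.11938395]), 'ft_torque': array([ 0.02357481, -0.01403297, -0.01033645]), 'gripper_force': 0.0, 'finger_gap': 0.9957163673959807}
```

View pics/scene0.png

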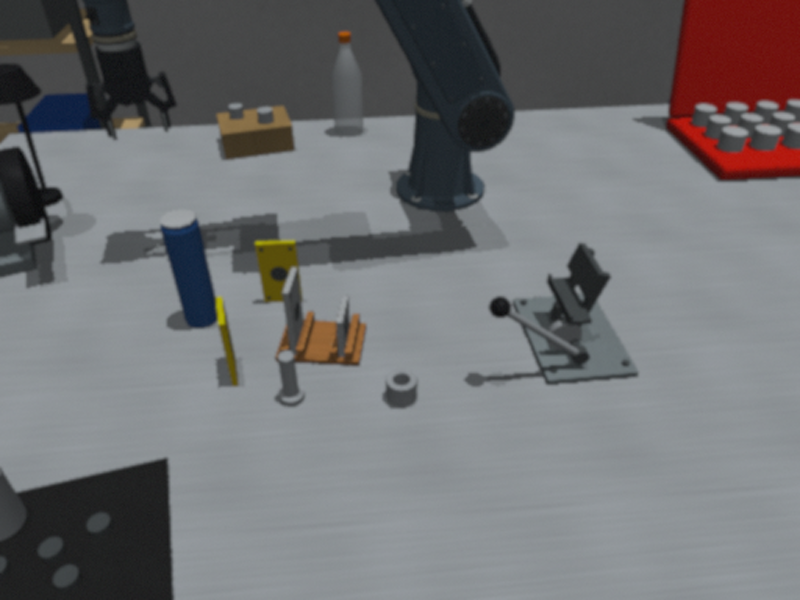

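View pics/top0.png

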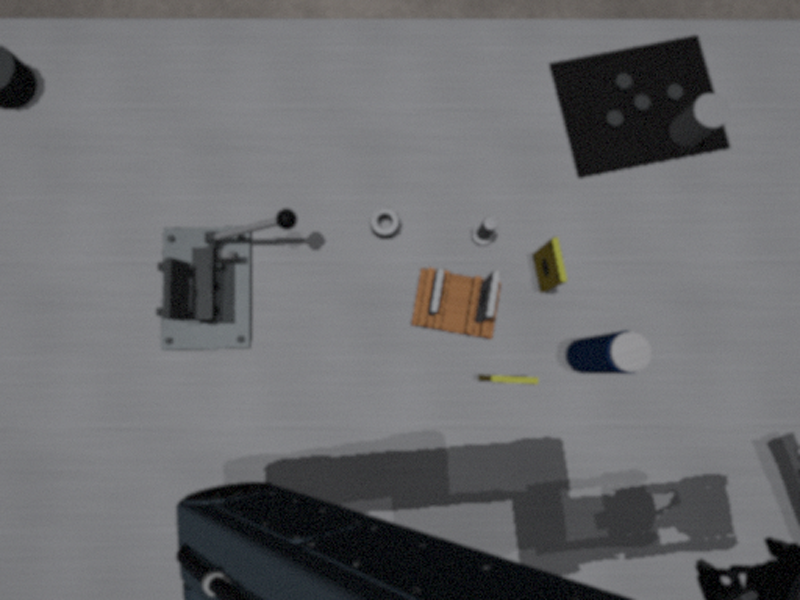

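The tall plate is the right one in the top view (493,295), which is the left one in the scene view. The stand is at (205,290) in the top view, with the knob at (286,218). I'll enlarge both.

Run:
```python
from station import cams
import cv2,numpy as np
im=np.mean([cams.snapshot("top").astype(float) for _ in range(4)],0).astype(np.uint8)[:,:,::-1]
a=im[160:225,255:327]; b=im[128:230,95:215]
A=cv2.resize(a,None,fx=5,fy=5,interpolation=cv2.INTER_CUBIC);B=cv2.resize(b,None,fx=3.5,fy=3.5,interpolation=cv2.INTER_CUBIC)
o=np.zeros((max(A.shape[0],B.shape[0]),A.shape[1]+B.shape[1]+5,3),np.uint8);o[:A.shape[0],:A.shape[1]]=A;o[:B.shape[0],A.shape[1]+5:]=B
cv2.imwrite("pics/crop.png",o);print(o.shape)
```

```text
(357, 785, 3)
```

View pics/crop.png

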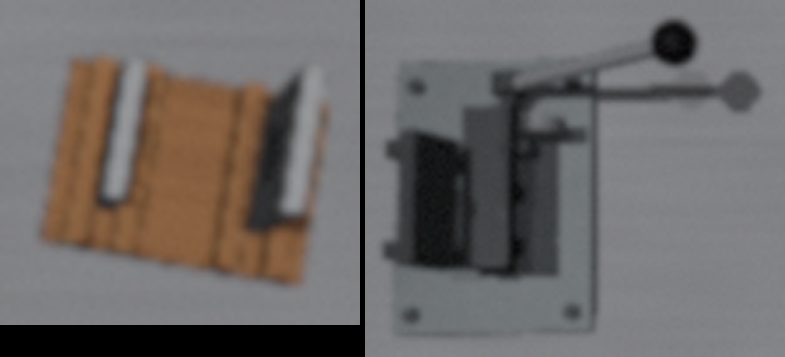

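Crop readings (zoomed px): 
- Tall plate top edge runs (315,67) to (293,213).
- Rack top corners are (72,60), (328,100), (300,282) and (42,238).
- Stand base corners are (402,63), (595,68), (593,328) and (395,333).
- Knob is at (674,42).

```bash
cat > h.py <<'E'
import numpy as np
from station import cams
def ray(n,uv,z,m=None):
    m=m or cams.camera_model(n);E=np.array(m["extrinsics"]);R,t=E[:3,:3],E[:3,3]
    C=-R.T@t;d=R.T@np.array([(uv[0]-m["cx"])/m["fx"],(uv[1]-m["cy"])/m["fy"],1]);return C+d*(z-C[2])/d[2]
def proj(n,p,m=None):
    m=m or cams.camera_model(n);c=np.array(m["extrinsics"])@np.r_[p,1];return np.array([m["fx"]*c[0]/c[2]+m["cx"],m["fy"]*c[1]/c[2]+m["cy"]])
E
python3 - <<'E'
from h import *
A=lambda x,y:(255+(x+.5)/5-.5,160+(y+.5)/5-.5)
B=lambda x,y:(95+(x-365+.5)/3.5-.5,128+(y+.5)/3.5-.5)
np.set_printoptions(precision=4,suppress=True)
p=[ray("top",A(*q),.14) for q in((315,67),(293,213))];d=p[0]-p[1]
print("plate",p,(p[0]+p[1])/2,np.linalg.norm(d),np.degrees(np.arctan2(d[1],d[0])))
r=np.array([ray("top",A(*q),.03) for q in((72,60),(328,100),(300,282),(42,238))]);print("rack",r,r.mean(0),np.linalg.norm(r-np.roll(r,-1,0),axis=1))
s=np.array([ray("top",B(*q),.012) for q in((402,63),(595,68),(593,328),(395,333))]);print("stand",s,np.linalg.norm(s-np.roll(s,-1,0),axis=1))
k=ray("top",B(674,42),.148);print("knob",k)
print("scene knob->proj",proj("scene",k)*1.5625,"plate top",[proj("scene",q)*1.5625 for q in p])
E
```

```text
plate [array([ 0.5567, -0.33  ,  0.14  ]), array([ 0.4879, -0.3179,  0.14  ])] [ 0.5223 -0.324   0.14  ] 0.06976956669544025 -9.972513885283625
rack [[ 0.579  -0.2226  0.03  ]
 [ 0.5575 -0.3571  0.03  ]
 [ 0.462  -0.3398  0.03  ]
 [ 0.4852 -0.206   0.03  ]] [ 0.5209 -0.2814  0.03  ] [0.1362 0.097  0.1358 0.0953]
stand [[0.6537 0.2166 0.012 ]
 [0.6496 0.0685 0.012 ]
 [0.4502 0.0646 0.012 ]
 [0.4469 0.2124 0.012 ]] [0.1482 0.1995 0.1478 0.2069]
knob [ 0.6351 -0.0143  0.148 ]
scene knob->proj [500.0508 306.0965] plate top [array([285.4293, 291.8079]), array([294.3708, 265.6527])]
```

Call:
move_arm --targets '[{"dx":0.5,"dy":0.3,"dz":1,"rz":-0.29},{"dx":0.5,"dy":0.3,"dz":1,"rz":-0.29},{"dx":0.7,"dy":0.5,"dz":1,"rz":-0.29},{"dx":0.8,"dy":0.6,"dz":0.6},{"dx":0.8,"dy":0.6},{"dx":0.8,"dy":0.6},{"dx":0.8,"dy":0.6},{"dx":0.8,"dy":0.6},{"dx":0.8,"dy":0.6},{"dx":0.8,"dy":0.6}]' --claw 45 --newtons 60

```text
schema error: expected keys dx, dy, dz, rx, ry, rz
```

Call:
move_arm --targets '[{"dx":0.8,"dy":0.6},{"dx":0.8,"dy":0.6},{"dx":0.8,"dy":0.6},{"dx":0.8,"dy":0.6},{"dx":0.8,"dy":0.7},{"dx":0.8,"dy":0.7},{"dx":0.8,"dy":0.7},{"dx":0.8,"dy":0.7},{"dx":0.2,"dy":0.4},{}]'

```text
schema error: expected keys dx, dy, dz, rx, ry, rz
```

Run:
```python
from h import *
from station import sensors
import cv2
m=cams.camera_model("wrist");im=cams.snapshot("wrist");cv2.imwrite("pics/w1.png",cv2.resize(im[:,:,::-1],(800,600),interpolation=cv2.INTER_CUBIC))
import pickle;pickle.dump(m,open("m1.pkl","wb"))
s=sensors.sense();print(s["t"],s["q"],s["tcp_pos"],s["tool_rot"],s["finger_gap"])
print(np.round(m["extrinsics"],3))
```

```text
0.35 [-1.46545896e+00  5.27752001e-01  1.43298616e+00  4.67161457e-05
  1.18138330e+00 -1.78509259e-01] [ 0.17504737 -0.5997973   0.23106417] [ 9.89947000e-01  1.41438561e-01  3.12638777e-05 -2.63438575e-04] 1.0010591762461787
[[ 0.279 -0.96  -0.001 -0.623]
 [-0.909 -0.265  0.322 -0.041]
 [-0.309 -0.089 -0.947  0.38 ]
 [ 0.     0.     0.     1.   ]]
```

View pics/w1.png

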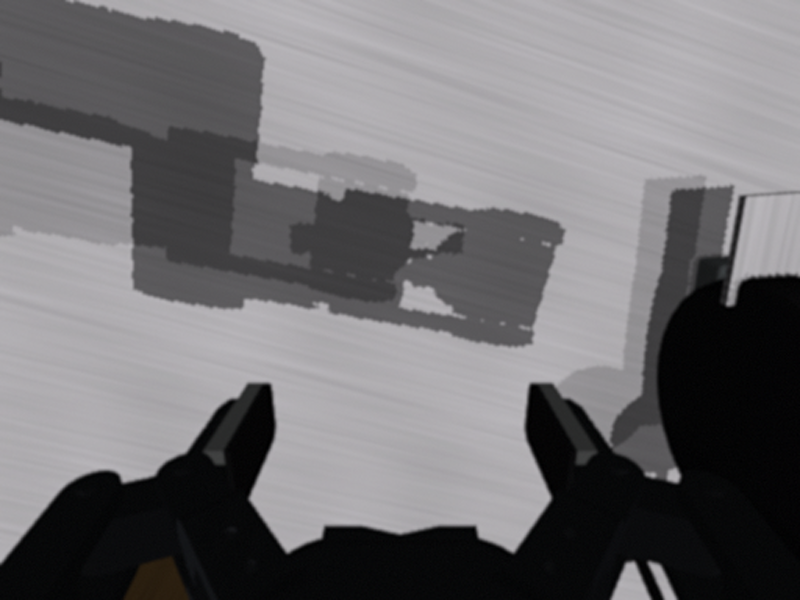

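The rows need all six keys. The moves were refused, so this wrist picture only shows bare bench and the fingers.

Call:
move_arm --targets '[{"dx":0.5,"dy":0.3,"dz":1,"rx":0,"ry":0,"rz":-0.29},{"dx":0.5,"dy":0.3,"dz":1,"rx":0,"ry":0,"rz":-0.29},{"dx":0.7,"dy":0.5,"dz":1,"rx":0,"ry":0,"rz":-0.29},{"dx":0.8,"dy":0.6,"dz":0.6,"rx":0,"ry":0,"rz":0},{"dx":0.8,"dy":0.6,"dz":0,"rx":0,"ry":0,"rz":0},{"dx":0.8,"dy":0.6,"dz":0,"rx":0,"ry":0,"rz":0},{"dx":0.8,"dy":0.6,"dz":0,"rx":0,"ry":0,"rz":0},{"dx":0.8,"dy":0.6,"dz":0,"rx":0,"ry":0,"rz":0},{"dx":0.8,"dy":0.6,"dz":0,"rx":0,"ry":0,"rz":0},{"dx":0.8,"dy":0.6,"dz":0,"rx":0,"ry":0,"rz":0}]' --claw 45 --newtons 60

```text
t: 1.6
tcp_pos: [0.3581, -0.4669, 0.3213]
tool_rot: [0.996, -0.086, -0.0, -0.0]
force: [0.4, 0.1, -0.3]
finger_gap: 0.451
gripper_force: 0.0
```

Call:
move_arm --targets '[{"dx":0.8,"dy":0.6,"dz":0,"rx":0,"ry":0,"rz":0},{"dx":0.8,"dy":0.6,"dz":0,"rx":0,"ry":0,"rz":0},{"dx":0.8,"dy":0.6,"dz":0,"rx":0,"ry":0,"rz":0},{"dx":0.8,"dy":0.6,"dz":0,"rx":0,"ry":0,"rz":0},{"dx":0.8,"dy":0.7,"dz":0,"rx":0,"ry":0,"rz":0},{"dx":0.8,"dy":0.7,"dz":0,"rx":0,"ry":0,"rz":0},{"dx":0.8,"dy":0.7,"dz":0,"rx":0,"ry":0,"rz":0},{"dx":0.6,"dy":0.7,"dz":0,"rx":0,"ry":0,"rz":0},{"dx":0.1,"dy":0.3,"dz":0,"rx":0,"ry":0,"rz":0},{"dx":0,"dy":0,"dz":0,"rx":0,"ry":0,"rz":0}]'

```text
t: 2.85
tcp_pos: [0.5147, -0.3297, 0.3213]
tool_rot: [0.996, -0.085, -0.0, 0.0]
force: [0.2, 0.4, -0.3]
finger_gap: 0.448
gripper_force: 0.0
```

Run:
```python
from h import *
from station import sensors
import cv2,pickle
m=cams.camera_model("wrist");im=cams.snapshot("wrist");cv2.imwrite("pics/w2.png",cv2.resize(im[:,:,::-1],(800,600),interpolation=cv2.INTER_CUBIC))
pickle.dump(m,open("m2.pkl","wb"))
s=sensors.sense();print(s["t"],s["q"],s["tcp_pos"],s["tool_rot"],s["finger_gap"],s["force"])
for p in((.5567,-.33,.14),(.4879,-.3179,.14)):print(proj("w",p,m)*1.5625)
```

```text
2.9 [-7.52826252e-01  4.23229602e-01  1.35493793e+00 -5.90080907e-04
  1.36352011e+00  9.89848536e-01] [ 0.51456661 -0.33022191  0.32131736] [ 9.96314665e-01 -8.57729737e-02 -2.15906006e-04  1.97486370e-04] 0.449235215099799 [ 0.53309462 -0.43616128 -0.49878791]
[391.81329589 206.98275247]
[392.09423435 298.14351956]
```

View pics/w2.png

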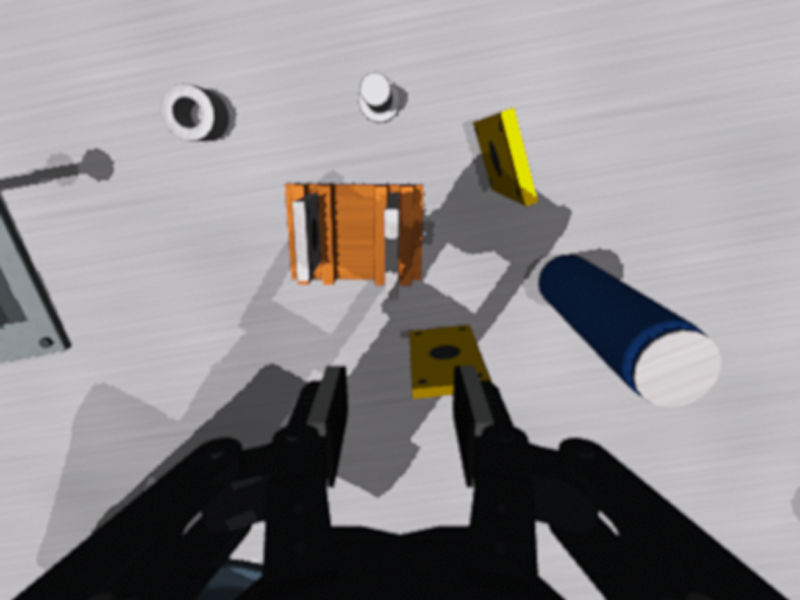

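The plate top shows at (392, 208–298), matching the predicted pixels, and its yaw is aligned. Descend and grasp.

Call:
move_arm --targets '[{"dx":0.3,"dy":0.24,"dz":-1,"rx":0,"ry":0,"rz":0},{"dx":0,"dy":0,"dz":-1,"rx":0,"ry":0,"rz":0},{"dx":0,"dy":0,"dz":-1,"rx":0,"ry":0,"rz":0},{"dx":0,"dy":0,"dz":-1,"rx":0,"ry":0,"rz":0},{"dx":0,"dy":0,"dz":-1,"rx":0,"ry":0,"rz":0},{"dx":0,"dy":0,"dz":-1,"rx":0,"ry":0,"rz":0},{"dx":0,"dy":0,"dz":-1,"rx":0,"ry":0,"rz":0},{"dx":0,"dy":0,"dz":-1,"rx":0,"ry":0,"rz":0},{"dx":0,"dy":0,"dz":-0.9,"rx":0,"ry":0,"rz":0},{"dx":0,"dy":0,"dz":0,"rx":0,"ry":0,"rz":0}]'

```text
t: 4.15
tcp_pos: [0.5209, -0.3241, 0.0971]
tool_rot: [0.996, -0.086, -0.002, -0.001]
force: [-0.8, 0.8, -0.2]
finger_gap: 0.447
gripper_force: 0.0
```

Call:
move_arm --targets '[{"dx":0,"dy":0,"dz":0,"rx":0,"ry":0,"rz":0},{"dx":0,"dy":0,"dz":0,"rx":0,"ry":0,"rz":0},{"dx":0,"dy":0,"dz":0,"rx":0,"ry":0,"rz":0},{"dx":0,"dy":0,"dz":0,"rx":0,"ry":0,"rz":0},{"dx":0,"dy":0,"dz":0,"rx":0,"ry":0,"rz":0},{"dx":0,"dy":0,"dz":0,"rx":0,"ry":0,"rz":0},{"dx":0,"dy":0,"dz":0,"rx":0,"ry":0,"rz":0},{"dx":0,"dy":0,"dz":0,"rx":0,"ry":0,"rz":0},{"dx":0,"dy":0,"dz":0,"rx":0,"ry":0,"rz":0},{"dx":0,"dy":0,"dz":0,"rx":0,"ry":0,"rz":0}]' --claw 0 --newtons 60

```text
t: 5.4
tcp_pos: [0.5232, -0.3247, 0.1001]
tool_rot: [0.996, -0.086, 0.001, 0.001]
force: [-0.6, -0.5, 5.1]
finger_gap: 0.11
gripper_force: 59.5
```

Call:
move_arm --targets '[{"dx":0,"dy":0,"dz":0.5,"rx":0,"ry":0,"rz":0},{"dx":0,"dy":0,"dz":0.9,"rx":0,"ry":0,"rz":0},{"dx":0,"dy":0,"dz":0.9,"rx":0,"ry":0,"rz":0},{"dx":0,"dy":0,"dz":1,"rx":0,"ry":0,"rz":0},{"dx":0,"dy":0,"dz":1,"rx":0,"ry":0,"rz":0},{"dx":0,"dy":0,"dz":1,"rx":0,"ry":0,"rz":0},{"dx":0,"dy":0,"dz":1,"rx":0,"ry":0,"rz":0},{"dx":0,"dy":0.3,"dz":1,"rx":0,"ry":0,"rz":0},{"dx":0,"dy":0.7,"dz":1,"rx":0,"ry":0,"rz":0},{"dx":0,"dy":1,"dz":0.6,"rx":0,"ry":0,"rz":0.1}]'

```text
t: 6.65
tcp_pos: [0.5224, -0.2733, 0.3222]
tool_rot: [0.998, -0.059, 0.0, 0.0]
force: [0.7, -0.6, -3.2]
finger_gap: 0.109
gripper_force: 58.5
```

Call:
move_arm --targets '[{"dx":-0.1,"dy":1,"dz":0,"rx":0,"ry":0,"rz":0.1},{"dx":-0.1,"dy":1,"dz":0,"rx":0,"ry":0,"rz":0.1},{"dx":-0.1,"dy":1,"dz":0,"rx":0,"ry":0,"rz":0.03},{"dx":-0.1,"dy":1,"dz":0,"rx":0,"ry":0,"rz":0},{"dx":-0.1,"dy":1,"dz":0,"rx":0,"ry":0,"rz":0},{"dx":-0.1,"dy":1,"dz":0,"rx":0,"ry":0,"rz":0},{"dx":-0.1,"dy":1,"dz":0,"rx":0,"ry":0,"rz":0},{"dx":-0.1,"dy":1,"dz":0,"rx":0,"ry":0,"rz":0},{"dx":-0.1,"dy":1,"dz":0,"rx":0,"ry":0,"rz":0},{"dx":-0.1,"dy":1,"dz":0,"rx":0,"ry":0,"rz":0}]'

```text
t: 7.9
tcp_pos: [0.497, -0.0223, 0.3211]
tool_rot: [1.0, 0.001, -0.0, -0.0]
force: [-0.2, -0.3, -3.3]
finger_gap: 0.106
gripper_force: 58.6
```

Call:
move_arm --targets '[{"dx":0,"dy":1,"dz":0,"rx":0,"ry":0,"rz":0},{"dx":0,"dy":0.7,"dz":0,"rx":0,"ry":0,"rz":0},{"dx":0,"dy":0.3,"dz":0,"rx":0,"ry":0,"rz":0},{"dx":0,"dy":0,"dz":0,"rx":0,"ry":0,"rz":0},{"dx":0,"dy":0,"dz":0,"rx":0,"ry":0,"rz":0},{"dx":0,"dy":0,"dz":0,"rx":0,"ry":0,"rz":0},{"dx":0,"dy":0,"dz":0,"rx":0,"ry":0,"rz":0},{"dx":0,"dy":0,"dz":0,"rx":0,"ry":0,"rz":0},{"dx":0,"dy":0,"dz":0,"rx":0,"ry":0,"rz":0},{"dx":0,"dy":0,"dz":0,"rx":0,"ry":0,"rz":0}]'

```text
t: 9.15
tcp_pos: [0.4975, 0.026, 0.3213]
tool_rot: [1.0, 0.001, 0.0, 0.0]
force: [0.4, -0.8, -2.6]
finger_gap: 0.11
gripper_force: 58.6
```

Run:
```python
from h import *
from station import sensors
import cv2,pickle
m=cams.camera_model("wrist");im=cams.snapshot("wrist");cv2.imwrite("pics/w3.png",cv2.resize(im[:,:,::-1],(800,600),interpolation=cv2.INTER_CUBIC))
pickle.dump(m,open("m3.pkl","wb"))
s=sensors.sense();print(s["t"],s["q"],s["tcp_pos"],s["tool_rot"],s["finger_gap"],s["force"])
O=np.array([.533,.136,0]);w=lambda x,y,z:O+np.array([-y,x,z])/1000
for n,p in dict(c1=(75,-125,12),c2=(-75,-125,12),c3=(-75,85,12),c4=(75,85,12),lip1=(-25,-74,96),lip2=(-25,42,96),rest1=(21,-45,153),rest2=(21,45,153),knob=(-149,-100,148)).items():print(n,proj("w",w(*p),m)*1.5625,proj("top",w(*p)))
```

```text
9.2 [-1.72415084e-01  2.50679163e-01  1.62313103e+00  3.59635413e-05
  1.26774272e+00  1.39730281e+00] [0.49752384 0.02604002 0.32133726] [ 9.99999857e-01  5.33850140e-04  2.25268024e-05 -1.34869456e-05] 0.10733334736988803 [-0.77424731 -0.46620051 -2.60125594]
c1 [198.51169061  57.17062679] [107.38115362 144.09547635]
c2 [362.78358401  57.26308549] [163.22169817 144.03904578]
c3 [367.98661208 278.14309912] [161.13659238 222.18172573]
c4 [227.36457584 278.08252099] [103.76215883 222.36789927]
lip1 [290.96123075 110.43353157] [135.13631411 156.11905414]
lip2 [301.67717292 257.44850261] [133.42919204 203.06437258]
rest1 [205.65404621 150.63061752] [107.69222233 163.32524717]
rest2 [222.97821292 279.79738584] [105.9104728  202.21241515]
knob [462.79355427  60.0178279 ] [182.34057587 140.53488713]
```

View pics/w3.png

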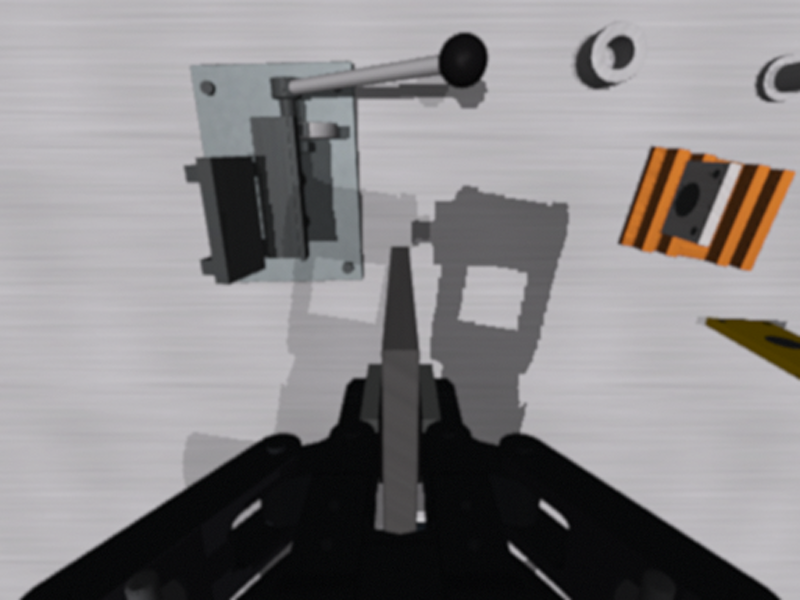

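Run:
```python
from h import *
import pickle
from scipy.optimize import least_squares
m=pickle.load(open("m3.pkl","rb"));mt=cams.camera_model("top")
B=lambda x,y:np.array((95+(x-365+.5)/3.5-.5,128+(y+.5)/3.5-.5))
W=[((75,-125,12),(191,66)),((-75,-125,12),(352,62)),((-75,85,12),(362,278)),((-25,-74,96),(296,117)),((-25,42,96),(306,258)),((21,-45,153),(213,160)),((21,45,153),(230,283)),((-149,-100,148),(464,60))]
T=[((75,-125,12),(402,63)),((-75,-125,12),(595,68)),((-75,85,12),(593,328)),((75,85,12),(395,333)),((-149,-100,148),(674,42))]
def pos(p,v):
    c,s=np.cos(v[2]),np.sin(v[2]);x,y,z=np.array(p)/1000
    return np.array([v[0]+c*x-s*y,v[1]+s*x+c*y,z])
f=lambda v:np.concatenate([(proj("",pos(p,v),m)-np.array(q)/1.5625) for p,q in W]+[(proj("",pos(p,v),mt)-B(*q)) for p,q in T])
r=least_squares(f,[.533,.136,np.pi/2],loss="soft_l1");print(r.x,np.degrees(r.x[2]));print(np.round(f(r.x).reshape(-1,2),1))
v=r.x;np.save("stand.npy",v)
for n,p in dict(ledge=(0,0,86),knob=(-149,-100,148),knobtop=(-8,-100,216)).items():print(n,pos(p,v))
# plate held: lower corner near edges in image and top
print([proj("",p,m)*1.5625 for p in((.5325,.026,.2313),(.5325,.031,.2313),(.4625,.026,.3613))])
```

```text
[0.52887746 0.13370567 1.59865997] 91.59646919593855
[[ 4.6 -0.8]
 [ 6.1 -1.4]
 [ 6.6  1.2]
 [-2.8 -1.1]
 [-0.   2.1]
 [-3.1 -1.3]
 [-0.9  1.9]
 [-1.3  0. ]
 [ 1.6  0.7]
 [ 2.4 -2.3]
 [ 3.1  1.6]
 [ 2.2  1.9]
 [-0.8  0.9]]
ledge [0.52887746 0.13370567 0.086     ]
knob [ 0.63298979 -0.01245049  0.148     ]
knobtop [0.62906153 0.12849478 0.216     ]
[array([402.12682438, 241.69884875]), array([392.7529164 , 241.69460627]), array([403.96703178, 554.7955907 ])]
```

Run:
```python
from h import *
import pickle
from scipy.optimize import least_squares
m=pickle.load(open("m3.pkl","rb"));mt=cams.camera_model("top")
B=lambda x,y:np.array((95+(x-365+.5)/3.5-.5,128+(y+.5)/3.5-.5))
W=[((75,-125,12),(191,66)),((-75,-125,12),(352,62)),((-75,85,12),(362,278)),((-25,-74,96),(296,117)),((-25,42,96),(306,258)),((21,-45,153),(213,160)),((21,45,153),(230,283)),((-149,-100,148),(464,60))]
T=[((75,-125,12),(402,63)),((-75,-125,12),(595,68)),((-75,85,12),(593,328)),((75,85,12),(395,333)),((-149,-100,148),(674,42))]
def pos(p,v):
    p=np.array(p,float)
    if p[2]==12:p[0]+=v[3]*1000
    c,s=np.cos(v[2]),np.sin(v[2]);x,y,z=p/1000
    return np.array([v[0]+c*x-s*y,v[1]+s*x+c*y,z])
f=lambda v:np.concatenate([(proj("",pos(p,v),m)-np.array(q)/1.5625) for p,q in W]+[(proj("",pos(p,v),mt)-B(*q)) for p,q in T])
r=least_squares(f,[.533,.136,np.pi/2,0],loss="soft_l1",x_scale=[.01,.01,.01,.01]);print(r.x,np.degrees(r.x[2]));print(np.round(f(r.x).reshape(-1,2),1))
v=r.x;np.save("stand.npy",v)
for n,p in dict(ledge=(0,0,86),knob=(-149,-100,148),knobtop=(-8,-100,216)).items():print(n,pos(p,v))
```

```text
[0.52926844 0.13207864 1.5943382  0.00950962] 91.34885003724054
[[-0.5 -1.1]
 [ 1.  -1.3]
 [ 1.7  1.3]
 [-1.2 -1.4]
 [ 1.1  1.9]
 [-1.4 -1.7]
 [ 0.3  1.5]
 [ 0.7  0.3]
 [-1.1  0.5]
 [-0.3 -2.2]
 [-0.   1.7]
 [-0.9  1.8]
 [ 0.1  1. ]]
ledge [0.52926844 0.13207864 0.086     ]
knob [ 0.63274815 -0.01452611  0.148     ]
knobtop [0.62942905 0.12643482 0.216     ]
```

Stand pose: origin ≈ (0.529, 0.132), yaw 91.3°. That puts the TCP target at about (0.529, 0.151), tilted −17.2° about world x. I'll move above it first.

Call:
move_arm --targets '[{"dx":0.2,"dy":0.5,"dz":0,"rx":-0.143,"ry":0,"rz":0.045},{"dx":0.2,"dy":0.75,"dz":0,"rx":-0.143,"ry":0,"rz":0},{"dx":0.2,"dy":0.75,"dz":0,"rx":-0.143,"ry":0,"rz":0},{"dx":0.2,"dy":0.75,"dz":0,"rx":-0.144,"ry":0,"rz":0},{"dx":0.2,"dy":0.75,"dz":0,"rx":0,"ry":0,"rz":0},{"dx":0.2,"dy":0.75,"dz":-0.5,"rx":0,"ry":0,"rz":0},{"dx":0.08,"dy":0.75,"dz":-1,"rx":0,"ry":0,"rz":0},{"dx":0,"dy":0,"dz":-1,"rx":0,"ry":0,"rz":0},{"dx":0,"dy":0,"dz":-0.8,"rx":0,"ry":0,"rz":0},{"dx":0,"dy":0,"dz":0,"rx":0,"ry":0,"rz":0}]'

```text
t: 10.45
tcp_pos: [0.5283, 0.1506, 0.2366]
tool_rot: [0.989, 0.012, -0.004, 0.15]
force: [-0.6, 0.2, -2.6]
finger_gap: 0.11
gripper_force: 59.1
```

Run:
```python
from h import *
from station import sensors
import cv2
from scipy.spatial.transform import Rotation as R
s=sensors.sense();print(s["t"],s["q"],s["tcp_pos"],s["force"],R.from_quat(s["tool_rot"]).as_matrix().round(3).tolist())
a=cams.snapshot("scene")[135:255,290:430,::-1];b=cams.snapshot("wrist")[:,:,::-1]
A=cv2.resize(a,(350,300),interpolation=cv2.INTER_CUBIC);B=cv2.resize(b,(440,330),interpolation=cv2.INTER_CUBIC)
o=np.zeros((330,795,3),np.uint8);o[:300,:350]=A;o[:,355:]=B;cv2.imwrite("pics/p4.png",o)
```

```text
10.45 [ 0.2305947   0.47720168  1.55487445 -0.31288056  1.20159714  1.90426708] [0.52831067 0.15056347 0.23657937] [-0.56191817  0.16457129 -2.62276206] [[1.0, 0.025, -0.004], [0.023, -0.955, -0.296], [-0.011, 0.296, -0.955]]
```

View pics/p4.png

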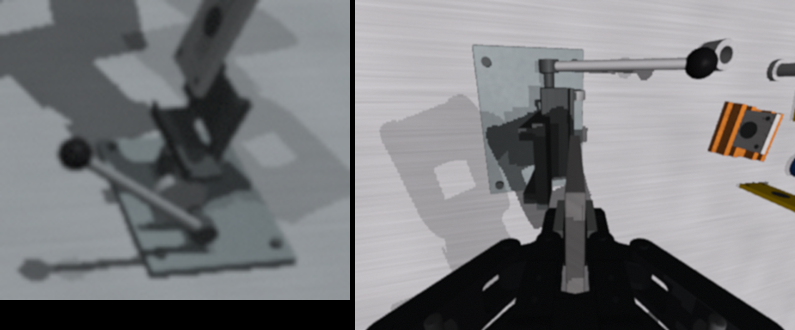

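The wrist view shows the plate in front of and parallel to the rest, above the ledge. Lower it.

Call:
move_arm --targets '[{"dx":0,"dy":0,"dz":-0.5,"rx":0,"ry":0,"rz":0},{"dx":0,"dy":0,"dz":-0.6,"rx":0,"ry":0,"rz":0},{"dx":0,"dy":0,"dz":-0.5,"rx":0,"ry":0,"rz":0},{"dx":0,"dy":0,"dz":-0.3,"rx":0,"ry":0,"rz":0},{"dx":0,"dy":0,"dz":-0.2,"rx":0,"ry":0,"rz":0},{"dx":0,"dy":0,"dz":-0.1,"rx":0,"ry":0,"rz":0},{"dx":0,"dy":0,"dz":-0.08,"rx":0,"ry":0,"rz":0},{"dx":0,"dy":0,"dz":0,"rx":0,"ry":0,"rz":0},{"dx":0,"dy":0,"dz":0,"rx":0,"ry":0,"rz":0},{"dx":0,"dy":0,"dz":0,"rx":0,"ry":0,"rz":0}]'

```text
t: 11.8
tcp_pos: [0.5296, 0.1511, 0.182]
tool_rot: [0.989, 0.012, -0.001, 0.149]
force: [0.6, 0.4, -2.9]
finger_gap: 0.111
gripper_force: 59.3
```

Call:
move_arm --targets '[{"dx":0,"dy":0,"dz":-0.08,"rx":0,"ry":0,"rz":0},{"dx":0,"dy":0,"dz":-0.08,"rx":0,"ry":0,"rz":0},{"dx":0,"dy":0,"dz":-0.08,"rx":0,"ry":0,"rz":0},{"dx":0,"dy":0,"dz":0,"rx":0,"ry":0,"rz":0},{"dx":0,"dy":0,"dz":0,"rx":0,"ry":0,"rz":0},{"dx":0,"dy":0,"dz":0,"rx":0,"ry":0,"rz":0},{"dx":0,"dy":0,"dz":0,"rx":0,"ry":0,"rz":0},{"dx":0,"dy":0,"dz":0,"rx":0,"ry":0,"rz":0},{"dx":0,"dy":0,"dz":0,"rx":0,"ry":0,"rz":0},{"dx":0,"dy":0,"dz":0,"rx":0,"ry":0,"rz":0}]'

```text
t: 13.05
tcp_pos: [0.5295, 0.1511, 0.1758]
tool_rot: [0.989, 0.012, -0.001, 0.149]
force: [-0.0, -0.5, -3.0]
finger_gap: 0.106
gripper_force: 59.3
```

Call:
move_arm --targets '[{"dx":0,"dy":0,"dz":-0.06,"rx":0,"ry":0,"rz":0},{"dx":0,"dy":0,"dz":-0.06,"rx":0,"ry":0,"rz":0},{"dx":0,"dy":0,"dz":0,"rx":0,"ry":0,"rz":0},{"dx":0,"dy":0,"dz":0,"rx":0,"ry":0,"rz":0},{"dx":0,"dy":0,"dz":0,"rx":0,"ry":0,"rz":0},{"dx":0,"dy":0,"dz":0,"rx":0,"ry":0,"rz":0},{"dx":0,"dy":0,"dz":0,"rx":0,"ry":0,"rz":0},{"dx":0,"dy":0,"dz":0,"rx":0,"ry":0,"rz":0},{"dx":0,"dy":0,"dz":0,"rx":0,"ry":0,"rz":0},{"dx":0,"dy":0,"dz":0,"rx":0,"ry":0,"rz":0}]'

```text
t: 14.3
tcp_pos: [0.5296, 0.1511, 0.173]
tool_rot: [0.989, 0.012, -0.001, 0.149]
force: [-0.8, 1.6, 4.2]
finger_gap: 0.111
gripper_force: 60.2
```

Contact came at the expected height: the force rose by 7 N. Nudge toward the rest, then open.

Call:
move_arm --targets '[{"dx":0,"dy":0.04,"dz":0,"rx":0,"ry":0,"rz":0},{"dx":0,"dy":0.04,"dz":0,"rx":0,"ry":0,"rz":0},{"dx":0,"dy":0,"dz":0,"rx":0,"ry":0,"rz":0},{"dx":0,"dy":0,"dz":0,"rx":0,"ry":0,"rz":0},{"dx":0,"dy":0,"dz":0,"rx":0,"ry":0,"rz":0},{"dx":0,"dy":0,"dz":0,"rx":0,"ry":0,"rz":0},{"dx":0,"dy":0,"dz":0,"rx":0,"ry":0,"rz":0},{"dx":0,"dy":0,"dz":0,"rx":0,"ry":0,"rz":0},{"dx":0,"dy":0,"dz":0,"rx":0,"ry":0,"rz":0},{"dx":0,"dy":0,"dz":0,"rx":0,"ry":0,"rz":0}]'

```text
t: 15.55
tcp_pos: [0.5296, 0.153, 0.1729]
tool_rot: [0.989, 0.012, -0.001, 0.149]
force: [0.5, -2.4, 4.1]
finger_gap: 0.109
gripper_force: 59.8
```

Call:
move_arm --targets '[{"dx":0,"dy":0,"dz":0,"rx":0,"ry":0,"rz":0},{"dx":0,"dy":0,"dz":0,"rx":0,"ry":0,"rz":0},{"dx":0,"dy":0,"dz":0,"rx":0,"ry":0,"rz":0},{"dx":0,"dy":0,"dz":0,"rx":0,"ry":0,"rz":0},{"dx":0,"dy":0,"dz":0,"rx":0,"ry":0,"rz":0},{"dx":0,"dy":0,"dz":0,"rx":0,"ry":0,"rz":0},{"dx":0,"dy":0,"dz":0,"rx":0,"ry":0,"rz":0},{"dx":0,"dy":0,"dz":0,"rx":0,"ry":0,"rz":0},{"dx":0,"dy":0,"dz":0,"rx":0,"ry":0,"rz":0},{"dx":0,"dy":0,"dz":0,"rx":0,"ry":0,"rz":0}]' --claw 45

```text
t: 16.8
tcp_pos: [0.5295, 0.153, 0.1728]
tool_rot: [0.989, 0.012, -0.001, 0.149]
force: [-0.1, -0.1, 0.2]
finger_gap: 0.449
gripper_force: 0.0
```

Run:
```python
from h import *
from station import sensors
import cv2
s=sensors.sense();print(s["t"],s["tcp_pos"],s["force"])
a=cams.snapshot("scene")[135:255,290:430,::-1];b=cams.snapshot("wrist")[:,:,::-1]
A=cv2.resize(a,(350,300),interpolation=cv2.INTER_CUBIC);B=cv2.resize(b,(440,330),interpolation=cv2.INTER_CUBIC)
o=np.zeros((330,795,3),np.uint8);o[:300,:350]=A;o[:,355:]=B;cv2.imwrite("pics/p5.png",o)
```

```text
16.8 [0.52951275 0.15301105 0.17283196] [-0.06933043 -0.06454325  0.19568898]
```

View pics/p5.png

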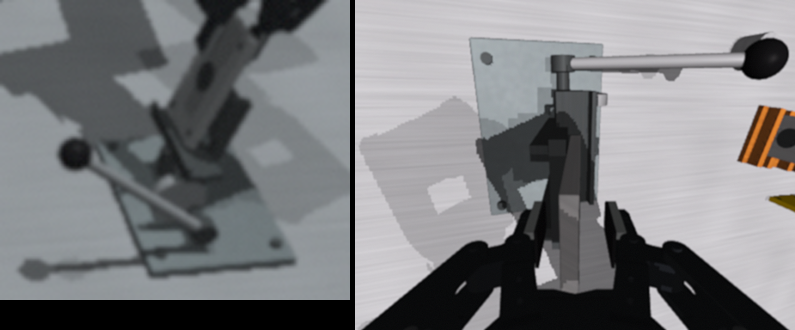

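The plate stands in the channel, leaning back. Retreat along the tool axis, untilt, and go above the knob with the yaw turned 90°.

Call:
move_arm --targets '[{"dx":0,"dy":0.237,"dz":0.764,"rx":0,"ry":0,"rz":0},{"dx":0,"dy":0.237,"dz":0.764,"rx":0,"ry":0,"rz":0},{"dx":0,"dy":0.237,"dz":0.764,"rx":0,"ry":0,"rz":0},{"dx":0,"dy":0.237,"dz":0.764,"rx":0,"ry":0,"rz":0},{"dx":0,"dy":0.237,"dz":0.764,"rx":0,"ry":0,"rz":0},{"dx":0,"dy":0,"dz":0.6,"rx":0.143,"ry":0,"rz":0},{"dx":0.3,"dy":-0.5,"dz":0,"rx":0.143,"ry":0,"rz":0},{"dx":0.3,"dy":-0.5,"dz":0,"rx":0.143,"ry":0,"rz":0},{"dx":0.3,"dy":-0.5,"dz":0,"rx":0.144,"ry":0,"rz":0},{"dx":0.3,"dy":-0.6,"dz":0,"rx":0,"ry":0,"rz":0.3}]'

```text
t: 18.15
tcp_pos: [0.5597, 0.1287, 0.2835]
tool_rot: [0.996, 0.092, 0.0, -0.0]
force: [0.8, -0.2, -0.5]
finger_gap: 0.447
gripper_force: 0.0
```

Call:
move_arm --targets '[{"dx":0.3,"dy":-0.6,"dz":0,"rx":0,"ry":0,"rz":0.3},{"dx":0.3,"dy":-0.6,"dz":0,"rx":0,"ry":0,"rz":0.3},{"dx":0.3,"dy":-0.6,"dz":0,"rx":0,"ry":0,"rz":0.3},{"dx":0.3,"dy":-0.6,"dz":0,"rx":0,"ry":0,"rz":0.3},{"dx":0.3,"dy":-0.6,"dz":0,"rx":0,"ry":0,"rz":0.3},{"dx":0.3,"dy":-0.7,"dz":0,"rx":0,"ry":0,"rz":0.3},{"dx":0.3,"dy":-0.7,"dz":0,"rx":0,"ry":0,"rz":0.3},{"dx":0.3,"dy":-0.7,"dz":-0.5,"rx":0,"ry":0,"rz":0.3},{"dx":0.3,"dy":-0.7,"dz":-0.6,"rx":0,"ry":0,"rz":0.3},{"dx":0.2,"dy":0,"dz":-0.6,"rx":0,"ry":0,"rz":0}]' --claw 70

```text
t: 19.4
tcp_pos: [0.6323, -0.016, 0.2402]
tool_rot: [0.7, 0.714, 0.0, -0.0]
force: [0.2, 0.5, 0.1]
finger_gap: 0.699
gripper_force: 0.0
```

Run:
```python
from h import *
from station import sensors
import cv2
from scipy.spatial.transform import Rotation as R
m=cams.camera_model("wrist");b=cams.snapshot("wrist")[:,:,::-1]
s=sensors.sense();print(s["t"],s["q"],s["tcp_pos"],s["force"],R.from_quat(s["tool_rot"]).as_matrix().round(3).tolist())
g=b.max(2);
k=np.array([.6327,-.0145,.148]);print("pred knob",proj("",k,m)/1.25*1.25)
a=cams.snapshot("scene")[135:255,290:430,::-1]
A=cv2.resize(a,(350,300),interpolation=cv2.INTER_CUBIC);B=cv2.resize(b,(440,330),interpolation=cv2.INTER_CUBIC)
o=np.zeros((330,795,3),np.uint8);o[:300,:350]=A;o[:,355:]=B;cv2.imwrite("pics/p6.png",o)
print("pred in pic",proj("",k,m)*440/512+[355,0])
import pickle;pickle.dump(m,open("m6.pkl","wb"))
```

```text
19.45 [-2.00885246e-01  5.31390912e-01  1.40533213e+00  1.40006926e-03
  1.20882799e+00 -2.22009638e-01] [ 0.63144793 -0.01490845  0.2377174 ] [ 1.09204122  0.07712083 -0.50403129] [[-0.021, 1.0, -0.004], [1.0, 0.021, 0.002], [0.002, -0.004, -1.0]]
pred knob [256.44903362 193.60363745]
pred in pic [575.38588827 166.37812593]
```

View pics/p6.png

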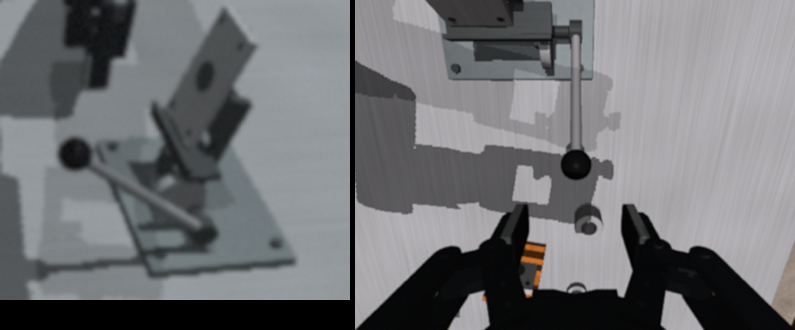

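The knob is at (576,164) against a predicted (575,166), so it lies between the fingers. The plate leans on the rest, centred. Descend and grip the knob.

Call:
move_arm --targets '[{"dx":0,"dy":0.05,"dz":-0.6,"rx":0,"ry":0,"rz":0},{"dx":0,"dy":0,"dz":-0.8,"rx":0,"ry":0,"rz":0},{"dx":0,"dy":0,"dz":-0.8,"rx":0,"ry":0,"rz":0},{"dx":0,"dy":0,"dz":-0.8,"rx":0,"ry":0,"rz":0},{"dx":0,"dy":0,"dz":-0.8,"rx":0,"ry":0,"rz":0},{"dx":0,"dy":0,"dz":-0.5,"rx":0,"ry":0,"rz":0},{"dx":0,"dy":0,"dz":-0.2,"rx":0,"ry":0,"rz":0},{"dx":0,"dy":0,"dz":0,"rx":0,"ry":0,"rz":0},{"dx":0,"dy":0,"dz":0,"rx":0,"ry":0,"rz":0},{"dx":0,"dy":0,"dz":0,"rx":0,"ry":0,"rz":0}]'

```text
t: 20.75
tcp_pos: [0.6325, -0.0137, 0.129]
tool_rot: [0.698, 0.716, 0.001, 0.0]
force: [0.1, -0.6, -0.5]
finger_gap: 0.702
gripper_force: 0.0
```

Call:
move_arm --targets '[{"dx":0,"dy":0,"dz":0,"rx":0,"ry":0,"rz":0},{"dx":0,"dy":0,"dz":0,"rx":0,"ry":0,"rz":0},{"dx":0,"dy":0,"dz":0,"rx":0,"ry":0,"rz":0},{"dx":0,"dy":0,"dz":0,"rx":0,"ry":0,"rz":0},{"dx":0,"dy":0,"dz":0,"rx":0,"ry":0,"rz":0},{"dx":0,"dy":0,"dz":0,"rx":0,"ry":0,"rz":0},{"dx":0,"dy":0,"dz":0,"rx":0,"ry":0,"rz":0},{"dx":0,"dy":0,"dz":0,"rx":0,"ry":0,"rz":0},{"dx":0,"dy":0,"dz":0,"rx":0,"ry":0,"rz":0},{"dx":0,"dy":0,"dz":0,"rx":0,"ry":0,"rz":0}]' --claw 0 --newtons 40

```text
t: 22.0
tcp_pos: [0.6333, -0.0138, 0.1289]
tool_rot: [0.698, 0.716, 0.001, 0.001]
force: [4.9, 0.8, 3.9]
finger_gap: 0.352
gripper_force: 39.5
```

Run:
```python
import numpy as np
f=np.linspace(.9,0,17);x=-180*np.sin(f);z=180*np.cos(f)
print(np.c_[-.0235*np.diff(x)/25,np.diff(x)/25,np.diff(z)/25].round(3))
```

```text
[[-0.006  0.261  0.31 ]
 [-0.007  0.278  0.295]
 [-0.007  0.294  0.279]
 [-0.007  0.309  0.262]
 [-0.008  0.323  0.244]
 [-0.008  0.336  0.226]
 [-0.008  0.348  0.206]
 [-0.008  0.36   0.186]
 [-0.009  0.369  0.166]
 [-0.009  0.378  0.145]
 [-0.009  0.386  0.123]
 [-0.009  0.392  0.101]
 [-0.009  0.397  0.079]
 [-0.009  0.401  0.057]
 [-0.009  0.404  0.034]
 [-0.01   0.405  0.011]]
```

Call:
move_arm --targets '[{"dx":-0.006,"dy":0.261,"dz":0.31,"rx":0,"ry":0,"rz":0},{"dx":-0.007,"dy":0.278,"dz":0.295,"rx":0,"ry":0,"rz":0},{"dx":-0.007,"dy":0.294,"dz":0.279,"rx":0,"ry":0,"rz":0},{"dx":-0.007,"dy":0.309,"dz":0.262,"rx":0,"ry":0,"rz":0},{"dx":-0.008,"dy":0.323,"dz":0.244,"rx":0,"ry":0,"rz":0},{"dx":-0.008,"dy":0.336,"dz":0.226,"rx":0,"ry":0,"rz":0},{"dx":-0.008,"dy":0.348,"dz":0.206,"rx":0,"ry":0,"rz":0},{"dx":-0.008,"dy":0.36,"dz":0.186,"rx":0,"ry":0,"rz":0},{"dx":0,"dy":0,"dz":0,"rx":0,"ry":0,"rz":0},{"dx":0,"dy":0,"dz":0,"rx":0,"ry":0,"rz":0}]'

```text
t: 23.25
tcp_pos: [0.6318, 0.0477, 0.1775]
tool_rot: [0.698, 0.716, 0.0, 0.001]
force: [8.2, -2.7, -4.2]
finger_gap: 0.347
gripper_force: 40.0
```

Call:
move_arm --targets '[{"dx":0.03,"dy":0.369,"dz":0.166,"rx":0,"ry":0,"rz":0},{"dx":0,"dy":0.378,"dz":0.145,"rx":0,"ry":0,"rz":0},{"dx":0,"dy":0.386,"dz":0.123,"rx":0,"ry":0,"rz":0},{"dx":-0.009,"dy":0.392,"dz":0.101,"rx":0,"ry":0,"rz":0},{"dx":-0.009,"dy":0.397,"dz":0.079,"rx":0,"ry":0,"rz":0},{"dx":-0.009,"dy":0.401,"dz":0.057,"rx":0,"ry":0,"rz":0},{"dx":-0.009,"dy":0.404,"dz":0.034,"rx":0,"ry":0,"rz":0},{"dx":-0.009,"dy":0.3,"dz":0.011,"rx":0,"ry":0,"rz":0},{"dx":0,"dy":0,"dz":0,"rx":0,"ry":0,"rz":0},{"dx":0,"dy":0,"dz":0,"rx":0,"ry":0,"rz":0}]'

```text
t: 24.5
tcp_pos: [0.6288, 0.1247, 0.1956]
tool_rot: [0.698, 0.716, -0.001, -0.001]
force: [-0.0, -0.2, -0.9]
finger_gap: -0.002
gripper_force: 0.0
```

Run:
```python
from h import *
from station import sensors
import cv2
s=sensors.sense();print(s["t"],s["q"],s["tcp_pos"],s["force"])
a=cams.snapshot("scene")[135:255,290:430,::-1];b=cams.snapshot("top")[110:230,90:210,::-1]
A=cv2.resize(a,(420,360),interpolation=cv2.INTER_CUBIC);B=cv2.resize(b,(360,360),interpolation=cv2.INTER_CUBIC)
cv2.imwrite("pics/p7.png",np.hstack([A,B]))
v=np.load("stand.npy")
def pos(x,y,z):
    c,q=np.cos(v[2]),np.sin(v[2]);x,y,z=np.array((x,y,z))/1e3;return np.array([v[0]+c*x-q*y,v[1]+q*x+c*y,z])
for n,p in dict(axle=(-8,-100,36),knob=(-8,-100,216),pt=(19,-100,174)).items():print(n,pos(*p),(proj("scene",pos(*p))-[290,135])*3,(proj("top",pos(*p))-[90,110])*3)
```

```text
24.5 [ 2.14381620e-02  5.89629353e-01  1.42281213e+00  7.35544072e-04
  1.13244642e+00 -3.76579227e-03] [0.62879954 0.12470553 0.19564065] [-0.0300455  -0.2431786  -0.86061896]
axle [0.62942905 0.12643482 0.036     ] [242.4603518  272.62199388] [138.02863127 127.53215091]
knob [0.62942905 0.12643482 0.216     ] [284.80389649  93.63796461] [67.99807104 73.20380531]
pt [0.62879348 0.15342734 0.174     ] [308.26292883 136.49147805] [51.04547975 88.69687726]
```

View pics/p7.png

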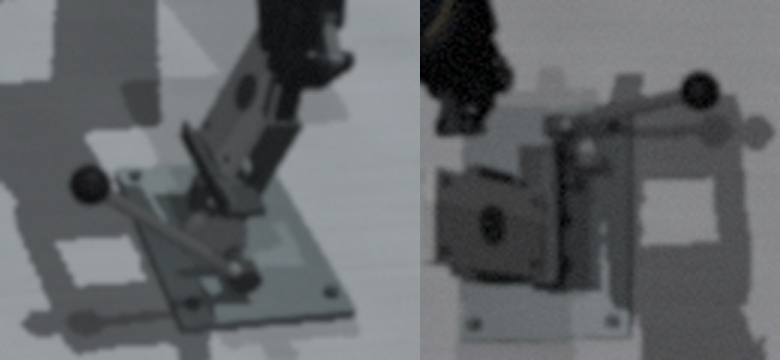

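The knob slipped out: the pads sat above its equator, and the lever sprang back to (90,185) in the left panel. The plate is still in place. I'll regrip about 5 mm lower and harder.

Call:
move_arm --targets '[{"dx":0,"dy":0,"dz":0.9,"rx":0,"ry":0,"rz":0},{"dx":0,"dy":-0.6,"dz":0.9,"rx":0,"ry":0,"rz":0},{"dx":0,"dy":-0.8,"dz":0,"rx":0,"ry":0,"rz":0},{"dx":0,"dy":-0.8,"dz":0,"rx":0,"ry":0,"rz":0},{"dx":0.1,"dy":-0.8,"dz":0,"rx":0,"ry":0,"rz":0},{"dx":0.1,"dy":-0.8,"dz":0,"rx":0,"ry":0,"rz":0},{"dx":0,"dy":-0.8,"dz":0,"rx":0,"ry":0,"rz":0},{"dx":0,"dy":-0.7,"dz":0,"rx":0,"ry":0,"rz":0},{"dx":0,"dy":-0.27,"dz":0,"rx":0,"ry":0,"rz":0},{"dx":0,"dy":0,"dz":0,"rx":0,"ry":0,"rz":0}]' --claw 70

```text
t: 25.85
tcp_pos: [0.6351, -0.0148, 0.2414]
tool_rot: [0.699, 0.715, 0.0, -0.0]
force: [-0.2, 0.2, 0.3]
finger_gap: 0.7
gripper_force: 0.0
```

Call:
move_arm --targets '[{"dx":0,"dy":0,"dz":-0.6,"rx":0,"ry":0,"rz":0},{"dx":0,"dy":0,"dz":-0.8,"rx":0,"ry":0,"rz":0},{"dx":0,"dy":0,"dz":-0.8,"rx":0,"ry":0,"rz":0},{"dx":0,"dy":0,"dz":-0.8,"rx":0,"ry":0,"rz":0},{"dx":0,"dy":0,"dz":-0.8,"rx":0,"ry":0,"rz":0},{"dx":0,"dy":0,"dz":-0.5,"rx":0,"ry":0,"rz":0},{"dx":0,"dy":0,"dz":-0.4,"rx":0,"ry":0,"rz":0},{"dx":0,"dy":0,"dz":0,"rx":0,"ry":0,"rz":0},{"dx":0,"dy":0,"dz":0,"rx":0,"ry":0,"rz":0},{"dx":0,"dy":0,"dz":0,"rx":0,"ry":0,"rz":0}]'

```text
t: 27.1
tcp_pos: [0.6357, -0.0146, 0.1247]
tool_rot: [0.698, 0.716, 0.001, 0.0]
force: [0.8, 0.2, -0.7]
finger_gap: 0.702
gripper_force: 0.0
```

Call:
move_arm --targets '[{"dx":0,"dy":0,"dz":0,"rx":0,"ry":0,"rz":0},{"dx":0,"dy":0,"dz":0,"rx":0,"ry":0,"rz":0},{"dx":0,"dy":0,"dz":0,"rx":0,"ry":0,"rz":0},{"dx":0,"dy":0,"dz":0,"rx":0,"ry":0,"rz":0},{"dx":0,"dy":0,"dz":0,"rx":0,"ry":0,"rz":0},{"dx":0,"dy":0,"dz":0,"rx":0,"ry":0,"rz":0},{"dx":0,"dy":0,"dz":0,"rx":0,"ry":0,"rz":0},{"dx":0,"dy":0,"dz":0,"rx":0,"ry":0,"rz":0},{"dx":0,"dy":0,"dz":0,"rx":0,"ry":0,"rz":0},{"dx":0,"dy":0,"dz":0,"rx":0,"ry":0,"rz":0}]' --claw 0 --newtons 90

```text
t: 28.35
tcp_pos: [0.6333, -0.0146, 0.1247]
tool_rot: [0.698, 0.716, -0.001, -0.002]
force: [-4.2, -1.1, 5.8]
finger_gap: 0.336
gripper_force: 88.1
```

Gripped with 88 N. Now the arc in stages, watching the gap and force.

Call:
move_arm --targets '[{"dx":-0.006,"dy":0.261,"dz":0.31,"rx":0,"ry":0,"rz":0},{"dx":-0.007,"dy":0.278,"dz":0.295,"rx":0,"ry":0,"rz":0},{"dx":-0.007,"dy":0.294,"dz":0.279,"rx":0,"ry":0,"rz":0},{"dx":-0.007,"dy":0.309,"dz":0.262,"rx":0,"ry":0,"rz":0},{"dx":-0.008,"dy":0.323,"dz":0.244,"rx":0,"ry":0,"rz":0},{"dx":-0.008,"dy":0.336,"dz":0.226,"rx":0,"ry":0,"rz":0},{"dx":-0.008,"dy":0.348,"dz":0.206,"rx":0,"ry":0,"rz":0},{"dx":-0.008,"dy":0.36,"dz":0.186,"rx":0,"ry":0,"rz":0},{"dx":0,"dy":0,"dz":0,"rx":0,"ry":0,"rz":0},{"dx":0,"dy":0,"dz":0,"rx":0,"ry":0,"rz":0}]'

```text
t: 29.6
tcp_pos: [0.6338, 0.0482, 0.1743]
tool_rot: [0.698, 0.716, 0.0, -0.0]
force: [0.6, 0.2, 0.1]
finger_gap: -0.002
gripper_force: 0.0
```

It slipped off the ball again. A one-sided push is more robust: the shut fingers' side face against the knob from the −y side. The spring keeps the knob on the fingers, and the lever only has one freedom. First, check numerically that the knob is back at rest, then go in front of it.

Run:
```python
from h import *
import cv2
im=cams.snapshot("top").max(2);p=proj("top",np.array([.6327,-.0145,.148]));u,v=p.round().astype(int)
w=im[v-12:v+13,u-12:u+13];ys,xs=np.where(w<45);print(p,len(xs),xs.mean()+u-12,ys.mean()+v-12)
```

```text
[182.97940674 140.6592126 ] 115 183.02608695652174 140.05217391304348
```

Call:
move_arm --targets '[{"dx":0,"dy":0,"dz":0.8,"rx":0,"ry":0,"rz":0},{"dx":0,"dy":-0.5,"dz":0.8,"rx":0,"ry":0,"rz":0},{"dx":0,"dy":-0.9,"dz":0,"rx":0,"ry":0,"rz":0},{"dx":0,"dy":-0.9,"dz":0,"rx":0,"ry":0,"rz":0},{"dx":0,"dy":-0.9,"dz":0,"rx":0,"ry":0,"rz":0},{"dx":0,"dy":-0.9,"dz":0,"rx":0,"ry":0,"rz":0},{"dx":0,"dy":-0.3,"dz":-0.6,"rx":0,"ry":0,"rz":0},{"dx":0,"dy":0,"dz":-0.9,"rx":0,"ry":0,"rz":0},{"dx":0,"dy":0,"dz":-1,"rx":0,"ry":0,"rz":0},{"dx":0,"dy":0,"dz":-1,"rx":0,"ry":0,"rz":0}]' --claw 0 --newtons 40

```text
t: 30.9
tcp_pos: [0.633, -0.0614, 0.1246]
tool_rot: [0.698, 0.716, 0.0, -0.001]
force: [0.6, -0.5, -0.9]
finger_gap: -0.004
gripper_force: 0.0
```

Call:
move_arm --targets '[{"dx":0,"dy":0.3,"dz":0,"rx":0,"ry":0,"rz":0},{"dx":0,"dy":0.3,"dz":0,"rx":0,"ry":0,"rz":0},{"dx":0,"dy":0.06,"dz":0,"rx":0,"ry":0,"rz":0},{"dx":0,"dy":0,"dz":0,"rx":0,"ry":0,"rz":0},{"dx":0,"dy":0,"dz":0,"rx":0,"ry":0,"rz":0},{"dx":0,"dy":0,"dz":0,"rx":0,"ry":0,"rz":0},{"dx":0,"dy":0,"dz":0,"rx":0,"ry":0,"rz":0},{"dx":0,"dy":0,"dz":0,"rx":0,"ry":0,"rz":0},{"dx":0,"dy":0,"dz":0,"rx":0,"ry":0,"rz":0},{"dx":0,"dy":0,"dz":0,"rx":0,"ry":0,"rz":0}]'

```text
t: 32.15
tcp_pos: [0.6337, -0.0452, 0.1266]
tool_rot: [0.698, 0.716, 0.0, -0.0]
force: [-0.1, -0.2, -0.2]
finger_gap: -0.001
gripper_force: 0.0
```

Call:
move_arm --targets '[{"dx":0,"dy":0.04,"dz":0,"rx":0,"ry":0,"rz":0},{"dx":0,"dy":0.04,"dz":0,"rx":0,"ry":0,"rz":0},{"dx":0,"dy":0.04,"dz":0,"rx":0,"ry":0,"rz":0},{"dx":0,"dy":0,"dz":0,"rx":0,"ry":0,"rz":0},{"dx":0,"dy":0,"dz":0,"rx":0,"ry":0,"rz":0},{"dx":0,"dy":0,"dz":0,"rx":0,"ry":0,"rz":0},{"dx":0,"dy":0,"dz":0,"rx":0,"ry":0,"rz":0},{"dx":0,"dy":0,"dz":0,"rx":0,"ry":0,"rz":0},{"dx":0,"dy":0,"dz":0,"rx":0,"ry":0,"rz":0},{"dx":0,"dy":0,"dz":0,"rx":0,"ry":0,"rz":0}]'

```text
t: 33.4
tcp_pos: [0.6337, -0.0422, 0.1266]
tool_rot: [0.698, 0.716, 0.0, -0.0]
force: [-0.4, -0.4, 0.3]
finger_gap: -0.002
gripper_force: 0.0
```

Call:
move_arm --targets '[{"dx":0,"dy":0.04,"dz":0,"rx":0,"ry":0,"rz":0},{"dx":0,"dy":0.04,"dz":0,"rx":0,"ry":0,"rz":0},{"dx":0,"dy":0,"dz":0,"rx":0,"ry":0,"rz":0},{"dx":0,"dy":0,"dz":0,"rx":0,"ry":0,"rz":0},{"dx":0,"dy":0,"dz":0,"rx":0,"ry":0,"rz":0},{"dx":0,"dy":0,"dz":0,"rx":0,"ry":0,"rz":0},{"dx":0,"dy":0,"dz":0,"rx":0,"ry":0,"rz":0},{"dx":0,"dy":0,"dz":0,"rx":0,"ry":0,"rz":0},{"dx":0,"dy":0,"dz":0,"rx":0,"ry":0,"rz":0},{"dx":0,"dy":0,"dz":0,"rx":0,"ry":0,"rz":0}]'

```text
t: 34.65
tcp_pos: [0.6338, -0.0406, 0.1267]
tool_rot: [0.698, 0.716, 0.0, -0.0]
force: [-0.9, -4.7, 1.5]
finger_gap: -0.002
gripper_force: 2.5
```

Call:
move_arm --targets '[{"dx":0,"dy":0.04,"dz":0,"rx":0,"ry":0,"rz":0},{"dx":0,"dy":0.04,"dz":0,"rx":0,"ry":0,"rz":0},{"dx":0,"dy":0,"dz":0,"rx":0,"ry":0,"rz":0},{"dx":0,"dy":0,"dz":0,"rx":0,"ry":0,"rz":0},{"dx":0,"dy":0,"dz":0,"rx":0,"ry":0,"rz":0},{"dx":0,"dy":0,"dz":0,"rx":0,"ry":0,"rz":0},{"dx":0,"dy":0,"dz":0,"rx":0,"ry":0,"rz":0},{"dx":0,"dy":0,"dz":0,"rx":0,"ry":0,"rz":0},{"dx":0,"dy":0,"dz":0,"rx":0,"ry":0,"rz":0},{"dx":0,"dy":0,"dz":0,"rx":0,"ry":0,"rz":0}]'

```text
t: 35.9
tcp_pos: [0.6338, -0.0403, 0.1271]
tool_rot: [0.698, 0.716, -0.001, 0.001]
force: [-2.0, -9.4, 1.4]
finger_gap: -0.002
gripper_force: 4.5
```

Contact at TCP y ≈ −0.041, as predicted, so the finish is at TCP y ≈ 0.100. Push along the arc.

Call:
move_arm --targets '[{"dx":-0.006,"dy":0.261,"dz":0.31,"rx":0,"ry":0,"rz":0},{"dx":-0.007,"dy":0.278,"dz":0.295,"rx":0,"ry":0,"rz":0},{"dx":-0.007,"dy":0.294,"dz":0.279,"rx":0,"ry":0,"rz":0},{"dx":-0.007,"dy":0.309,"dz":0.262,"rx":0,"ry":0,"rz":0},{"dx":-0.008,"dy":0.323,"dz":0.244,"rx":0,"ry":0,"rz":0},{"dx":-0.008,"dy":0.336,"dz":0.226,"rx":0,"ry":0,"rz":0},{"dx":-0.008,"dy":0.348,"dz":0.206,"rx":0,"ry":0,"rz":0},{"dx":-0.008,"dy":0.36,"dz":0.186,"rx":0,"ry":0,"rz":0},{"dx":0,"dy":0,"dz":0,"rx":0,"ry":0,"rz":0},{"dx":0,"dy":0,"dz":0,"rx":0,"ry":0,"rz":0}]'

```text
t: 37.15
tcp_pos: [0.6338, 0.0232, 0.1785]
tool_rot: [0.698, 0.716, 0.001, 0.002]
force: [-0.1, -7.1, 5.4]
finger_gap: 0.002
gripper_force: 3.7
```

Call:
move_arm --targets '[{"dx":-0.009,"dy":0.369,"dz":0.166,"rx":0,"ry":0,"rz":0},{"dx":-0.009,"dy":0.378,"dz":0.145,"rx":0,"ry":0,"rz":0},{"dx":-0.009,"dy":0.386,"dz":0.123,"rx":0,"ry":0,"rz":0},{"dx":-0.009,"dy":0.392,"dz":0.101,"rx":0,"ry":0,"rz":0},{"dx":-0.009,"dy":0.397,"dz":0.079,"rx":0,"ry":0,"rz":0},{"dx":-0.009,"dy":0.401,"dz":0.057,"rx":0,"ry":0,"rz":0},{"dx":-0.009,"dy":0.404,"dz":0.034,"rx":0,"ry":0,"rz":0},{"dx":-0.009,"dy":0.2,"dz":0.011,"rx":0,"ry":0,"rz":0},{"dx":0,"dy":0,"dz":0,"rx":0,"ry":0,"rz":0},{"dx":0,"dy":0,"dz":0,"rx":0,"ry":0,"rz":0}]'

```text
t: 38.4
tcp_pos: [0.6306, 0.0975, 0.1946]
tool_rot: [0.698, 0.716, 0.0, -0.0]
force: [1.1, -4.4, 2.5]
finger_gap: 0.003
gripper_force: 2.1
```

Run:
```python
from h import *
from station import sensors
s=sensors.sense();print(s["tcp_pos"],s["force"],s["q"])
v=np.load("stand.npy")
def pos(x,y,z):
    c,q=np.cos(v[2]),np.sin(v[2]);x,y,z=np.array((x,y,z))/1e3;return np.array([v[0]+c*x-q*y,v[1]+q*x+c*y,z])
im=cams.snapshot("scene").max(2)
# bar rows: bright bar column profile along axle->knob predicted upright line, in scene view
for r in(90,110,130,150):
    for th in(.8,.9,):
        a=.9-th;p=proj("scene",pos(-8-r*np.sin(a),-100,36+r*np.cos(a)));u,w=p.round().astype(int)
        print(r,th,p.round(1),im[w,u-12:u+13].tolist())
```

```text
[0.63059527 0.09752573 0.19462975] [ 1.10199542 -4.39927523  2.46084787] [-2.18046014e-02  5.85588433e-01  1.43449844e+00  9.40539522e-04
  1.12127632e+00 -4.66764978e-02]
90 0.8 [373.7 198.2] [30, 34, 44, 61, 65, 69, 73, 76, 75, 76, 75, 74, 69, 62, 63, 69, 71, 85, 105, 120, 124, 127, 132, 141, 150]
90 0.9 [377.5 197.8] [61, 65, 69, 73, 76, 75, 76, 75, 74, 69, 62, 63, 69, 71, 85, 105, 120, 124, 127, 132, 141, 150, 157, 158, 158]
110 0.8 [374.4 191.6] [62, 67, 65, 64, 64, 63, 64, 65, 61, 53, 46, 40, 35, 36, 48, 62, 67, 69, 75, 95, 126, 150, 157, 158, 158]
110 0.9 [379.1 191.1] [67, 62, 57, 49, 44, 49, 50, 40, 37, 48, 58, 65, 68, 70, 81, 112, 143, 156, 159, 159, 157, 158, 157, 157, 158]
130 0.8 [375.1 184.9] [80, 80, 69, 66, 75, 83, 82, 78, 73, 62, 46, 38, 34, 38, 47, 56, 64, 68, 68, 63, 53, 55, 87, 126, 151]
130 0.9 [380.7 184.2] [83, 81, 76, 69, 55, 42, 37, 38, 44, 53, 63, 68, 70, 64, 56, 47, 63, 103, 135, 153, 158, 158, 158, 157, 156]
150 0.8 [375.9 177.9] [76, 76, 77, 80, 80, 78, 81, 77, 78, 78, 75, 71, 67, 58, 47, 51, 60, 66, 68, 67, 59, 44, 37, 36, 47]
150 0.9 [382.3 177.2] [63, 64, 64, 64, 62, 63, 67, 63, 54, 51, 59, 64, 67, 69, 60, 50, 42, 41, 45, 59, 93, 121, 138, 145, 146]
```

The bar ridge in the scene view matches the prediction for a vertical lever to within about 1 px. The contact arithmetic says about 2 mm to go, so I'll nudge 1.8 mm and recheck.

Call:
move_arm --targets '[{"dx":0,"dy":0.04,"dz":0,"rx":0,"ry":0,"rz":0},{"dx":0,"dy":0.03,"dz":0,"rx":0,"ry":0,"rz":0},{"dx":0,"dy":0,"dz":0,"rx":0,"ry":0,"rz":0},{"dx":0,"dy":0,"dz":0,"rx":0,"ry":0,"rz":0},{"dx":0,"dy":0,"dz":0,"rx":0,"ry":0,"rz":0},{"dx":0,"dy":0,"dz":0,"rx":0,"ry":0,"rz":0},{"dx":0,"dy":0,"dz":0,"rx":0,"ry":0,"rz":0},{"dx":0,"dy":0,"dz":0,"rx":0,"ry":0,"rz":0},{"dx":0,"dy":0,"dz":0,"rx":0,"ry":0,"rz":0},{"dx":0,"dy":0,"dz":0,"rx":0,"ry":0,"rz":0}]'

```text
t: 39.7
tcp_pos: [0.6305, 0.0994, 0.1947]
tool_rot: [0.698, 0.716, 0.0, -0.0]
force: [1.8, -4.3, 3.2]
finger_gap: 0.005
gripper_force: 2.2
```

Run:
```python
from h import *
from station import sensors
from scipy.ndimage import map_coordinates
s=sensors.sense();print(s["t"],s["tcp_pos"],s["force"])
v=np.load("stand.npy")
def pos(x,y,z):
    c,q=np.cos(v[2]),np.sin(v[2]);x,y,z=np.array((x,y,z))/1e3;return np.array([v[0]+c*x-q*y,v[1]+q*x+c*y,z])
im=np.mean([cams.snapshot("scene").max(2).astype(float) for _ in range(4)],0)
ths=np.arange(.7,1.1,.02);R=np.arange(95,152,4)
P=np.array([[map_coordinates(im,proj("scene",pos(-8-r*np.sin(.9-t),-100,36+r*np.cos(.9-t)))[::-1,None],order=1)[0] for t in ths] for r in R])
for t,a in zip(ths,P.mean(0)):print(round(t,2),a.round(1),P[-6:,list(ths).index(t)].mean().round(1))
# plate hole/plate still there: expected top corners of the raised plate
for y in(-35,35):
    p=proj("scene",pos(.2955*130+2.5,y,86+8.3+124.2));print("plate top",p.round(1))
```

```text
39.7 [0.63047662 0.09941979 0.19471858] [ 1.84467319 -4.29227711  3.1875216 ]
0.7 74.1 83.6
0.72 72.2 81.0
0.74 69.9 75.9
0.76 64.0 68.2
0.78 55.6 59.3
0.8 49.1 50.9
0.82 45.4 43.8
0.84 47.3 43.3
0.86 55.2 52.3
0.88 63.1 62.3
0.9 67.7 67.8
0.92 69.5 68.0
0.94 69.1 60.1
0.96 71.5 47.6
0.98 85.4 48.6
1.0 109.2 73.1
1.02 133.6 112.0
1.04 148.8 140.9
1.06 154.5 151.8
1.08 156.3 154.3
1.1 156.6 154.7
plate top [395.  148.1]
plate top [384.  133.2]
```

Run:
```python
from h import *
import cv2
o=cv2.imread("pics/p7.png")[:,420:];o=cv2.resize(o,(120,120),interpolation=cv2.INTER_AREA)
im=cams.snapshot("top")[:,:,::-1];t=o[60:94,5:42].copy()
r=cv2.matchTemplate(im[150:225,80:150].copy(),t,cv2.TM_CCOEFF_NORMED);_,m,_,l=cv2.minMaxLoc(r)
print("match",m,"shift",l[0]+80-95,l[1]+150-170)
```

```text
match 0.8966135382652283 shift -2 0
```

The plate is still in place: it matches at 0.90 and has shifted only along the lift direction. The lever is vertical and held. Hand in.

```bash
python3 -c "
from station import order
print(order.sign_off())"
```

```text
the job is handed in; nothing more can be done
None
```

I handed the job in with the tall plate leaning centred on the stand's rest and the lever pushed up to vertical (measured about 0.90 rad), held there by the shut fingers pressing on the knob. Two attempts to grip the knob slipped and let the lever spring back first, but the plate stayed in place.

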